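Bring the inspection camera to its focus stop

TASK

A brass collet stands ready for inspection in front of a small camera on a focus rail: first tip the rail's flip stop over with a fingertip so that its arm lies across the rail, then press down the thumb pad in the middle of the camera's carriage to free the brake and, keeping it pressed, push the carriage along the rail until it rests against the stop arm. Then take the finger off so that the pad springs up and the brake holds the carriage there. Grasp and lift nothing, do not force the carriage along with its brake on, do not push the stop's clamp out of its setting, and leave the collet and the small things around the rail where they are.

Things in the scene. Friction and masses are not known exactly. Their poses are not given: they have to be found in the camera images.
- focus_rail: Focus rail, fixed: black plate, 320 mm along its y, x = -52 to +76 mm, top 12 mm up; T rail 36 mm wide on x = 0, top 28 mm up. Origin: underside, on the rail's line, mid-length. x points away from the robot (turned up to 0.4 rad), y to the left towards the collet. The camera barrel (32 mm thick, up to 81 mm above the worktop) rides at x = +52 mm; only the parked stop arm is near that high.
- carriage (a joint): Place of the carriage along the rail in m, growing towards the stop (+y of focus_rail). It starts between -0.022 and 0.03. With the pad up the brake resists about 5 N; with the pad pressed the carriage slides with about 1 N. If the stop arm is not laid down the carriage runs past it to the rail's end.
- bumper (a point): The foremost point of the brass buffer on the carriage's front end, on the rail's centre line, 35 mm above the worktop. The carriage is 84 mm long (along y) and 56 mm wide, black; it and the camera move together along the rail.
- pad_top (a point): Centre of the top of the dished thumb pad, a black ribbed pad 60 mm long (along the rail) and 36 mm wide in the middle of the carriage, about 54 mm above the worktop when up. Between its two end lips (5 mm high) 52 mm are free for a fingertip. Moves with the carriage. A lamp strip hangs across behind the rail, 0.54 m above the worktop: stay low.
- thumb_pad (a joint): How far the pad is pressed, m: 0 is up (brake on), 0.006 is fully down. It starts to move at about 9 N and is fully down at about 11 N; the brake has let go when it is 1 mm down.
- stop_arm (a joint): Angle of the flip stop's arm, rad: 0 is lying across the rail (the stop is set), about 1.85 is parked, leaning 16 degrees back towards the robot. The arm turns freely about a hinge parallel to the rail and falls by its own weight to either side once past upright (1.57).
- stop_tip (a point): Middle of the free end of the flip stop's arm, a steel bar 46 x 14 (along the rail) x 7 mm with a small upturned end lip and an engraved line; 42 mm from its hinge. Parked: about 75 mm above the worktop, 50 mm (its lip 59 mm) on the robot's side of the rail's centre line. Laid down: 35 mm up. Push it away from the robot, square to the rail, to tip it over.
- stop_face (a point): Point on the arm's face towards the carriage. When the arm lies across the rail, the bumper meets this face: the bumper is at the stop when it has the same y (in the frame of focus_rail) as this point. The same y holds for the parked arm.
- stop_clamp (a point): Centre of the stop's clamp block, 20 mm above the worktop: aluminium, 30 mm long, with a black thumb screw, on the near side of the rail; its place along the rail differs each time. The arm's hinge lies 15 mm above this point and 2 mm farther from the robot. The clamp is only finger-tight: it slips along the rail above about 20 N.
- brass_collet: The collet to be inspected, brass, 15 mm thick, 26 mm high, standing loose on a round table 42 mm above the worktop at the left end of the plate, in front of the lens. Origin: centre of its underside. Not to be touched.
- drill_chuck: Bystander: a small steel drill chuck, 26 mm wide, 37 mm high, standing loose behind the plate. Origin: centre of its underside.
- lid_small: Bystander: a tin lid with stones, 42 mm wide, 12 mm high, loose at the plate's near left corner. Origin: centre of its underside.

How it is judged:
On the way, in this order (a step that is already met when the one before it is completed fails the run):
1. the stop arm lies across the rail, the carriage not yet moved (value of joint stop_arm below 0.1 rad and distance of bumper from where it was at the start of the episode below 0.015 m), for 0.2 s.
2. the carriage is being pushed along with its pad pressed (value of joint thumb_pad above 0.0008 m and distance of bumper from where it was at the start of the episode above 0.01 m), for 0.1 s.
3. the carriage rests against the stop arm (y of bumper in the frame of stop_face above -0.0025 m and value of joint stop_arm below 0.1 rad), for 0.1 s.
At the end, for the whole second after the job is handed in: The stop arm lies across the rail (under 0.1 rad), the carriage's buffer is within 2.5 mm of the arm's face and at rest, the thumb pad is up again (less than 0.6 mm down, brake on), and the collet stands still (all of step 3 and y of bumper in the frame of stop_face below 0.0025 m and value of joint thumb_pad below 0.0006 m and linear speed of brass_collet below 0.02 m/s and velocity of joint carriage between -0.003 and 0.003 m/s); the robot touches nothing.
It fails at once if the carriage is forced along (over 6 mm) with its brake on (value of joint thumb_pad below 0.0003 m and (velocity of joint carriage above 0.03 m/s or velocity of joint carriage below -0.03 m/s) and distance of bumper from where it was at the start of the episode above 0.006 m).
It fails at once if the stop's clamp is pushed out of its setting (over 3 mm) (distance of stop_clamp from where it was at the start of the episode above 0.003 m).
It fails at once if the collet is shifted (over 5 mm), lifted or upset (distance of brass_collet from where it was at the start of the episode above 0.005 m or angle between brass_collet's own z axis and vertical above 0.25 rad).
It fails at once if the drill chuck or the small tin lid beside the rail is lifted or moved (over 15 mm) (distance of any of drill_chuck, lid_small from where it was at the start of the episode above 0.015 m).
It also fails if it takes over 38 s, if anything falls off the work surface, if the arm or the gripper's body presses on something with over 40 N, if the wrist force passes 120 N, or if a joint passes its speed limit or range.

ROBOT

A 7-joint arm with a two-finger parallel gripper is mounted at the origin on a cart in front of the work surface, level with it; the furniture and walls round the work are solid. World frame = base frame: x ahead of the robot, y to its left, z up, the work surface at z = 0. Lengths are in m, angles in rad, forces in N, time in s.
With the tool pointing down it reaches from about 0.425 to 0.875 m from the base axis. Payload 4.7 kg.
Tool frame: the origin (TCP) lies at the very end of the fingers, on their centre line; the grasp point (between the pads) lies 19 mm behind it; z points along the fingers, y is the line along which they close (so a half turn about z gives the same grasp; the last joint's range is limited). The gripper opens to 87 mm and grips with 3 to 60 N. Pads are 19 mm wide; open, the fingers measure 117 mm over their backs; the gripper's body (75 mm by 190 mm) begins 51 mm behind the grasp point.
Start: joints at [-1.251, 0.321, -0.07, 1.45, 0.023, 1.371, -0.057], TCP at [0.196, 0.62, 0.223] pointing down, gripper open.
Joint ranges: [-2.86, 2.86], [-0.3, 2.09], [-1.38, 1.24], [0.06, 2.45], [-1.56, 4.7], [0.09, 2.05], [-2.69, 2.69]. Speed limits (rad/s): [2.57, 2.57, 3.14, 3.14, 3.14, 3.14, 3.14].

INTERFACE

Orientations are given as a rotation vector (axis times angle).
In Python, from bench import ctrl gives the robot as it stands.
- The arm moves only by the tool jog_arm, never from a script. Its argument "commands" is a list of rows, each a list of 7 numbers: the opening, from 0 (shut) to 1 (fully open), then the shift along the world's x, y, z scaled (see below), then the turn, a rotation vector about the world's x, y, z scaled (see below). A call has exactly 5 rows; each row is the pose to reach, as a shift and turn from the pose commanded when the call began; what a row does not reach only later rows make up. The controller multiplies each number of a shift by 0.5 m and each number of a turn by 30 degrees. A row lasts 1/12 s, in which the tool goes at most 41.7 mm and 7.16 degrees, less where a joint would pass 70% of its speed; a pose out of reach is approached as far as the arm can. A call with a number of a shift or a turn outside -1 to 1 is refused whole. A call with a gripper value outside its range is refused whole. The fingers move at their own pace and stop on an object; "grip_force" is the grip in N (left out, the last holds). Time passes only in rows, so rows that repeat a pose let the fingers close, or fill a call up. It gives the time, the measured TCP pose, the force, the opening and the grip force at its end, in the units of the state.
- ctrl.get_state(): the state, without advancing time (a new reading comes with each control period).
- ctrl.get_image(name): name is "scene" or "top"; returns a dict with "frame" (480x640x3 uint8, red, green, blue), "vfov" (degrees; the focal length in pixels is half the picture's height over the tangent of half this angle, whatever the lens; pixels are square), "cx", "cy" (the principal point, pixels), "camera_from_world" (4x4, takes a point from world to camera coordinates). Camera axes: x right, y down, z forward; pixel columns grow to the right and rows downward; lengths in m; the calibration is good to about 2 mm. A picture is of the moment at which its call begins. There is no depth.
- ctrl.close_job(): hands the job in; it is judged then, once.
The state is a dict: "time": time; "joint_positions": joint angles; "qd": joint speeds; "joint_torque": joint torques, N m; "position": TCP position; "tool_rot": TCP orientation; "ft_force": force on the tool from outside, world axes, zero at the start; "torque": the same for the moment, N m; "grip_width": opening from 0.0 (shut) to 1.0 (fully open); "grip_force": force on a finger pad.
Only numpy, scipy, OpenCV 4.12 (cv2) and the standard library are available. Lean on these libraries where they do the work, as an engineer would, in place of code of your own. Each camera call takes 0.05 s, during which the arm holds its last target. There are 200 camera calls.

## Working session

There is one attempt and no reset: what is moved stays moved. The work goes in short steps, Python scripts to look and compute and a tool call to move; the robot and the scene stay as the last step left them, time stands still between calls to the robot, and variables do not carry over. Pictures are saved under pics/ and viewed, at most 13 in all, crops included, and the job is handed in when it is done.

Besides the shell and the picture viewer there is one more tool, called after ">>>" by a JSON object that holds its "name" and its "arguments". jog_arm: Moves the arm, as the interface text tells. Shifts and turns lie within -1 to 1; 1 stands for 0.5 m of shift or 30 degrees of turn. Its arguments: {"type":"object","properties":{"commands":{"type":"array","items":{"type":"array","items":{"type":"number","minimum":-1,"maximum":1}}},"grip_force":{"type":"number"}},"required":["commands"]}

```bash
mkdir -p pics; cat > h.py <<'E'
import numpy as np, cv2, pickle
from bench import ctrl
def snap(n,tag):
    d=ctrl.get_image(n); pickle.dump(d,open(f'pics/{n}{tag}.pkl','wb'))
    cv2.imwrite(f'pics/{n}{tag}.png',d['frame'][:,:,::-1]); return d
def load(n,tag): return pickle.load(open(f'pics/{n}{tag}.pkl','rb'))
def ray(d,u,v):
    f=240/np.tan(np.radians(d['vfov'])/2); T=d['camera_from_world']; R=T[:3,:3]
    return -R.T@T[:3,3], R.T@np.array([(u-d['cx'])/f,(v-d['cy'])/f,1])
def onz(d,u,v,z):
    o,r=ray(d,u,v); return o+r*(z-o[2])/r[2]
def px(d,p):
    f=240/np.tan(np.radians(d['vfov'])/2); c=d['camera_from_world']@np.append(p,1)
    return np.array([d['cx']+f*c[0]/c[2],d['cy']+f*c[1]/c[2]])
E
python3 - <<'E'
from h import *
for n in('scene','top'):
    d=snap(n,'0'); print(n,d['vfov'],d['cx'],d['cy'],ray(d,320,240))
print(ctrl.get_state())
E
```

```text
scene 49.59859703428346 318.5943219365147 242.0109060856265 (array([ 0.08539081, -0.37237207,  0.55363914]), array([ 0.53215722,  0.64418923, -0.5494099 ]))
top 46.20557823874204 314.25193204340786 235.22358699779247 (array([0.45927001, 0.18865457, 0.90313812]), array([ 0.09002639, -0.02162643, -0.99579316]))
{'time': 0.1, 'joint_positions': array([-1.25088107,  0.32175739, -0.07012128,  1.45153826,  0.02258669,
        1.37081523, -0.05692186]), 'qd': array([-0.00093608, -0.0014293 , -0.00109946, -0.0037179 , -0.00115681,
       -0.00030892,  0.00027158]), 'joint_torque': array([-9.42073802e-05, -4.92574990e+01, -4.05846443e-01, -3.13395488e+01,
       -6.43493794e-02,  3.95405455e-02,  8.10280517e-05]), 'position': array([0.19556667, 0.61936177, 0.22157305]), 'tool_rot': array([-4.78415282e-01, -3.10475251e+00,  2.70122625e-03]), 'ft_force': array([ 0.17492227, -0.85368608, -0.55192877]), 'torque': array([-0.09708755, -0.00257481,  0.03776916]), 'grip_force': 0.0, 'grip_width': 1.0023680334456155}
```

View pics/top0.png

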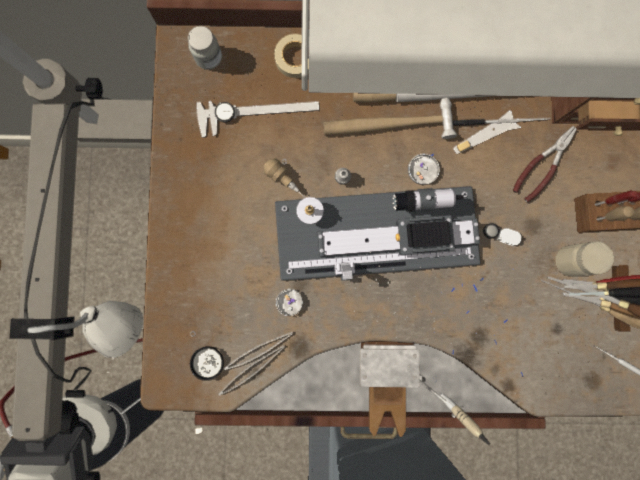

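View pics/scene0.png

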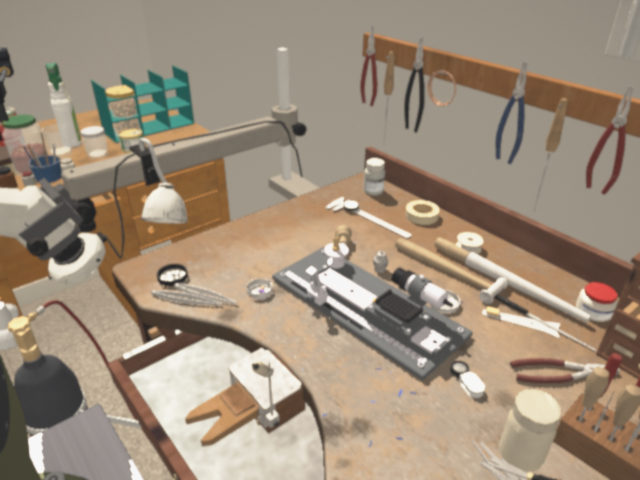

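The top view shows the rail plate at about (278-482, 187-278), with the pad near (430,235), the orange buffer near (397,238), the stop clamp near (345,270), the collet at (310,210), the chuck at (343,176) and the lid at (290,302). I'll zoom in on both views.

```bash
python3 - <<'E'
from h import *
a=load('top','0')['frame'][170:320,265:505,::-1]; b=load('scene','0')['frame'][225:385,245:485,::-1]
cv2.imwrite('pics/c1.png',cv2.resize(a,(800,500),interpolation=cv2.INTER_CUBIC))
cv2.imwrite('pics/c2.png',cv2.resize(b,(800,533),interpolation=cv2.INTER_CUBIC))
E
```

```text
(no output)
```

View pics/c1.png

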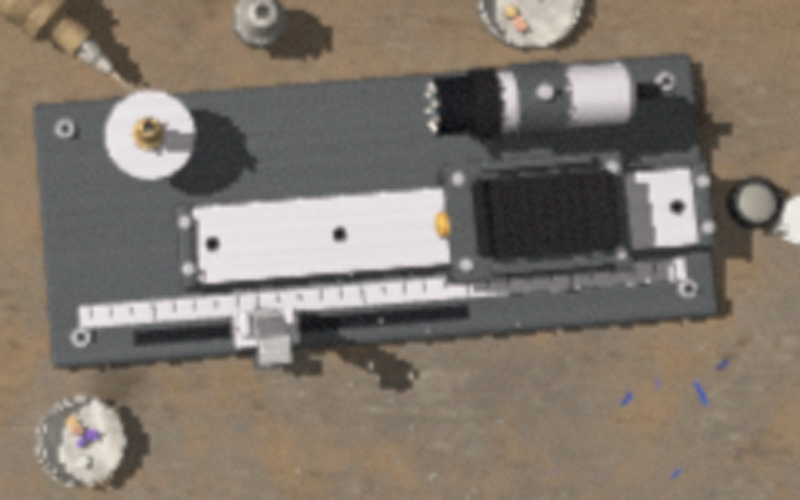

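View pics/c2.png

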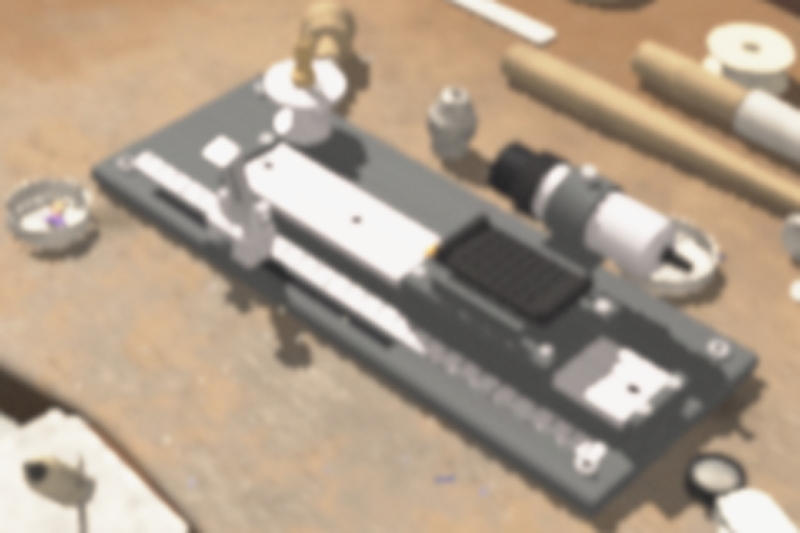

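The crops show the plate corners at (36,106), (690,55), (716,313) and (55,365) in the top crop. The pad spans about (478-622, 175-262), the buffer tip is at (437,225), the arm runs from (250-292, 312) to its free end at y 362, and the clamp spans (232-298).

```bash
cat >> h.py <<'E'
def c(d,u,v,z): return onz(d,265+(u+.5)*.3-.5,170+(v+.5)*.3-.5,z)
E
python3 - <<'E'
from h import *
d=load('top','0'); np.set_printoptions(precision=4,suppress=True)
FL,FR,NR,NL=[c(d,*p,.012)[:2] for p in((36,106),(690,55),(716,313),(55,365))]
print('len',np.linalg.norm(FL-FR),np.linalg.norm(NL-NR),'wid',np.linalg.norm(FL-NL),np.linalg.norm(FR-NR))
y=(FL-FR)+(NL-NR); y/=np.linalg.norm(y); x=np.array([y[1],-y[0]])
O=(FL+FR+NR+NL)/4-.012*x
print('yaw',np.arctan2(x[1],x[0]),'O',O,'x',x,'y',y)
def R(p): q=p[:2]-O; return q@x,q@y
for n,u,v,z in(('bumper',437,225,.035),('padL',478,219,.054),('padR',622,212,.054),('padnear',550,260,.054),('padfar',550,172,.054),('railend',195,242,.028),('armtipL',258,361,.075),('armtipR',292,361,.075),('clampL',232,328,.035),('clampR',298,328,.035),('collet',150,133,.06),('lid',83,440,.012),('chuck',260,15,.037),('camfront',432,108,.07)):
    p=c(d,u,v,z); print(n,p,'rail',np.array(R(p)))
np.savez('rail.npz',O=O,x=x,y=y)
# scene crosscheck
s=load('scene','0')
for n,u,v,z in(('bumper',432,250,.035),('padcentre',515,270,.054),('armtip',252,150,.075)):
    p=onz(s,245+u*.3,225+v*.3,z); print('scene',n,p,np.array(R(p)))
E
```

```text
len 0.3167585961756683 0.3158792091773531 wid 0.1243460765407472 0.12502382913476706
yaw 0.09173405234857081 O [0.5414 0.077 ] x [0.9958 0.0916] y [-0.0916  0.9958]
bumper [0.5437 0.0522 0.035 ] rail [ 0.     -0.0249]
padL [0.5449 0.0364 0.054 ] rail [-0.0003 -0.0407]
padR [ 0.549  -0.0295  0.054 ] rail [-0.0022 -0.1067]
padnear [0.5266 0.0037 0.054 ] rail [-0.0215 -0.0717]
padfar [0.5669 0.0034 0.054 ] rail [ 0.0186 -0.0757]
railend [0.5349 0.1647 0.028 ] rail [0.0015 0.0879]
armtipL [0.4786 0.1377 0.075 ] rail [-0.057   0.0661]
armtipR [0.4788 0.1227 0.075 ] rail [-0.0582  0.0512]
clampL [0.4946 0.1473 0.035 ] rail [-0.0402  0.0743]
clampR [0.495  0.1168 0.035 ] rail [-0.0426  0.0438]
collet [0.5815 0.1865 0.06  ] rail [0.05   0.1054]
lid [0.4419 0.2161 0.012 ] rail [-0.0864  0.1476]
chuck [0.6415 0.1355 0.037 ] rail [0.105  0.0491]
camfront [0.5932 0.0598 0.07  ] rail [ 0.05   -0.0219]
scene bumper [0.5467 0.0521 0.035 ] [ 0.0029 -0.0253]
scene padcentre [0.5488 0.0038 0.054 ] [ 0.0006 -0.0736]
scene armtip [0.4964 0.1231 0.075 ] [-0.0406  0.05  ]
```

```bash
python3 - <<'E'
from h import *
t=load('top','0'); s=load('scene','0'); np.set_printoptions(precision=3,suppress=True)
def tri(a,b):
    o,r=ray(t,*a); p,q=ray(s,*b); k=np.linalg.lstsq(np.c_[r,-q],p-o,rcond=None)[0]; return o+k[0]*r,p+k[1]*q
print('tcp px',px(t,[.196,.62,.223]),px(s,[.196,.62,.223]), 'flange',px(t,[.196,.62,.45]),px(s,[.196,.62,.42]))
print('lamp',tri((110,328),(165,208)),'boompost',tri((45,80),(284,115)))
for n,p in(('pre',[.4415,.126,.2]),('mid',[.38,.36,.2])): print(n,px(t,p),px(s,p))
E
```

```text
tcp px [-71.518 516.565] [ -1.604 129.452] flange [-275.109  637.975] [-46.039   3.057]
lamp (array([0.401, 0.479, 0.06 ]), array([0.404, 0.477, 0.059])) boompost (array([0.745, 0.556, 0.144]), array([0.744, 0.557, 0.144]))
pre [357.424 305.732] [288.666 210.096]
mid [166.586 354.001] [169.607 164.37 ]
```

```bash
python3 - <<'E'
from h import *
t=load('top','0'); s=load('scene','0'); np.set_printoptions(precision=3,suppress=True)
# boom centreline: scene plane, intersect rays from top
o,r1=ray(s,275,123); _,r2=ray(s,90,172); n=np.cross(r1,r2)
for a in((47,110),(44,200),(40,300),(36,400)):
    p,q=ray(t,*a); print('boom',a,p+q*(n@(o-p))/(n@q))
for a in((115,300),(110,350),(85,345)):print(onz(t,*a,.1))
for z in(.1,.15,.2,.25,.3): print(z,px(s,[.4,.48,z]),px(t,[.4,.48,z]))
a=np.hstack([t['frame'][60:460,0:200],s['frame'][0:400,0:330]])[:,:,::-1]
cv2.imwrite('pics/c3.png',cv2.resize(a,(795,600),interpolation=cv2.INTER_CUBIC))
E
```

```text
boom (47, 110) [0.707 0.557 0.131]
boom (44, 200) [0.579 0.552 0.134]
boom (40, 300) [0.443 0.548 0.137]
boom (36, 400) [0.312 0.544 0.14 ]
[0.443 0.46  0.1  ]
[0.373 0.464 0.1  ]
[0.38  0.499 0.1  ]
0.1 [158.975 189.13 ] [ 99.14  330.641]
0.15 [154.43  164.511] [ 85.16  333.322]
0.2 [149.61  138.399] [ 69.165 336.39 ]
0.25 [144.488 110.653] [ 50.686 339.934]
0.3 [139.035  81.114] [ 29.096 344.075]
```

View pics/c3.png

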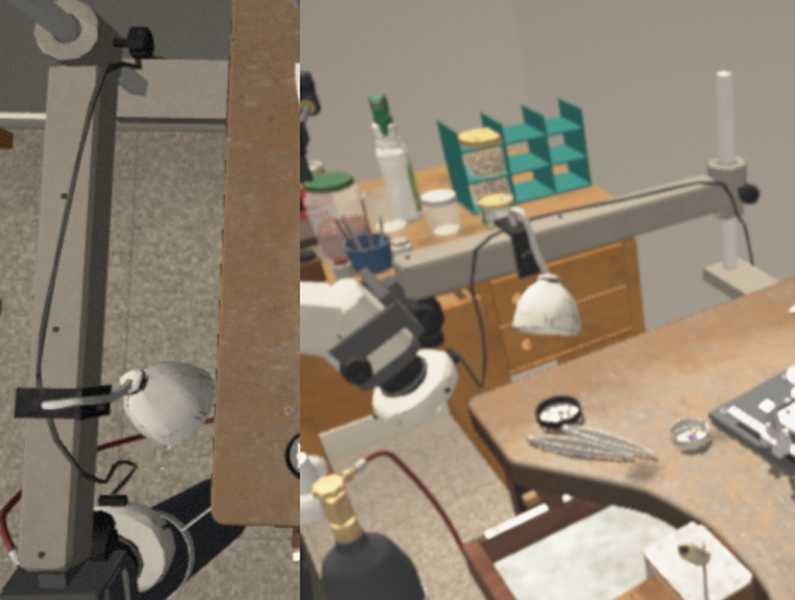

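The view also shows a boom at y≈0.55, z≈0.13 with a lamp and a microscope head between the start pose and the rail. I'll lift clear of them first, close the fingers and turn the tool.

>>> {"name": "jog_arm", "arguments": {"commands": [[0,0,0,0.08,0,0,0],[0,0,0,0.16,0,0,0],[0,0,0,0.24,0,0,0],[0,0,0,0.32,0,0,0.2],[0,0,0,0.36,0,0,0.4]], "grip_force": 20}}

```text
time: 0.52
position: [0.1958, 0.6204, 0.408]
tool_rot: [0.144, 3.137, 0.01]
ft_force: [0.2, 0.6, 0.5]
grip_width: 0.704
grip_force: 0.0
```

```bash
python3 - <<'E'
from h import *
np.set_printoptions(precision=3,suppress=True)
t=load('top','0'); s=load('scene','0')
def tri(a,b):
    o,r=ray(t,*a); p,q=ray(s,*b); k=np.linalg.lstsq(np.c_[r,-q],p-o,rcond=None)[0]; return o+k[0]*r,p+k[1]*q
print(tri((90,423),(77,263)),tri((50,447),(30,200)))
st=ctrl.get_state(); print(st['time'],st['position'],st['tool_rot'],st['joint_positions'],st['ft_force'],st['grip_width'])
E
```

```text
(array([ 0.244,  0.535, -0.031]), array([ 0.238,  0.537, -0.028])) (array([0.24 , 0.541, 0.097]), array([0.199, 0.554, 0.114]))
0.5167 [0.196 0.62  0.408] [0.144 3.137 0.01 ] [-1.243  0.309 -0.088  1.103  0.027  1.725  0.156] [0.204 0.627 0.497] 0.704479165658109
```

>>> {"name": "jog_arm", "arguments": {"commands": [[0,0.04,-0.068,0,0,0,0.15],[0,0.08,-0.136,0,0,0,0.35],[0,0.12,-0.204,0,0,0,0.35],[0,0.16,-0.272,0,0,0,0.35],[0,0.2,-0.34,0,0,0,0.35]]}}

```text
time: 0.93
position: [0.2964, 0.448, 0.4021]
tool_rot: [0.137, -3.138, 0.001]
ft_force: [0.5, 0.7, 0.3]
grip_width: 0.329
grip_force: 0.0
```

>>> {"name": "jog_arm", "arguments": {"commands": [[0,0.04,-0.068,0,0,0,0],[0,0.08,-0.136,0,0,0,0],[0,0.12,-0.204,-0.02,0,0,0],[0,0.16,-0.272,-0.06,0,0,0],[0,0.18,-0.34,-0.1,0,0,0]]}}

```text
time: 1.35
position: [0.3871, 0.2792, 0.353]
tool_rot: [-0.134, 3.137, 0.002]
ft_force: [0.2, 0.9, -0.6]
grip_width: 0.02
grip_force: 0.0
```

>>> {"name": "jog_arm", "arguments": {"commands": [[0,0.02,-0.055,-0.055,0,0,0],[0,0.04,-0.11,-0.11,0,0,0],[0,0.06,-0.165,-0.165,0,0,0],[0,0.08,-0.22,-0.22,0,0,0],[0,0.1,-0.27,-0.27,0,0,0]]}}

```text
time: 1.77
position: [0.435, 0.144, 0.2165]
tool_rot: [0.136, -3.138, 0.0]
ft_force: [0.9, 1.2, -0.3]
grip_width: 0.002
grip_force: 0.0
```

```bash
python3 - <<'E'
from h import *
np.set_printoptions(precision=4,suppress=True)
st=ctrl.get_state(); r=np.load('rail.npz'); O,x,y=r['O'],r['x'],r['y']
for a in((-.095,.0585),(-.035,.0585),(0,-.0735)):
    w=O+a[0]*x+a[1]*y; print(a,w,'shift units',(w-st['position'][:2])/.5)
print(st['position'],st['time'])
a=snap('top','1')['frame'][170:320,225:465,::-1]; b=snap('scene','1')['frame'][225:375,225:465,::-1]
cv2.imwrite('pics/d.png',np.vstack([cv2.resize(i,(480,300),interpolation=cv2.INTER_CUBIC) for i in(a,b)]))
E
```

```text
(-0.095, 0.0585) [0.4415 0.1266] shift units [ 0.0131 -0.0349]
(-0.035, 0.0585) [0.5012 0.1321] shift units [ 0.1325 -0.0239]
(0, -0.0735) [0.5482 0.0038] shift units [ 0.2264 -0.2804]
[0.435  0.144  0.2165] 1.7667
```

View pics/d.png

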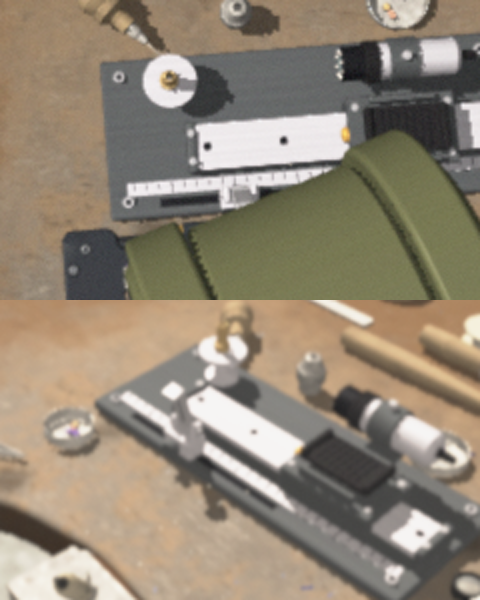

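The picture shows the scene untouched and the wrist over the near side of the plate. Next I descend in front of the arm.

>>> {"name": "jog_arm", "arguments": {"commands": [[0,0.006,-0.017,-0.07,0,0,0],[0,0.013,-0.035,-0.14,0,0,0],[0,0.013,-0.035,-0.21,0,0,0],[0,0.013,-0.035,-0.28,0,0,0],[0,0.013,-0.035,-0.308,0,0,0]]}}

```text
time: 2.28
position: [0.4388, 0.1281, 0.0604]
tool_rot: [0.137, -3.133, 0.003]
ft_force: [-0.0, 0.1, 0.8]
grip_width: 0.005
grip_force: 0.0
```

```bash
python3 - <<'E'
from h import *
np.set_printoptions(precision=4,suppress=True)
st=ctrl.get_state(); r=np.load('rail.npz'); O,x,y=r['O'],r['x'],r['y']
q=st['position'][:2]-O; print(st['position'],q@x,q@y)
a=snap('scene','2')['frame'][180:360,225:465,::-1]
cv2.imwrite('pics/e.png',cv2.resize(a,(800,600),interpolation=cv2.INTER_CUBIC))
E
```

```text
[0.4388 0.1281 0.0604] -0.09756896224706128 0.06023858965000115
```

View pics/e.png

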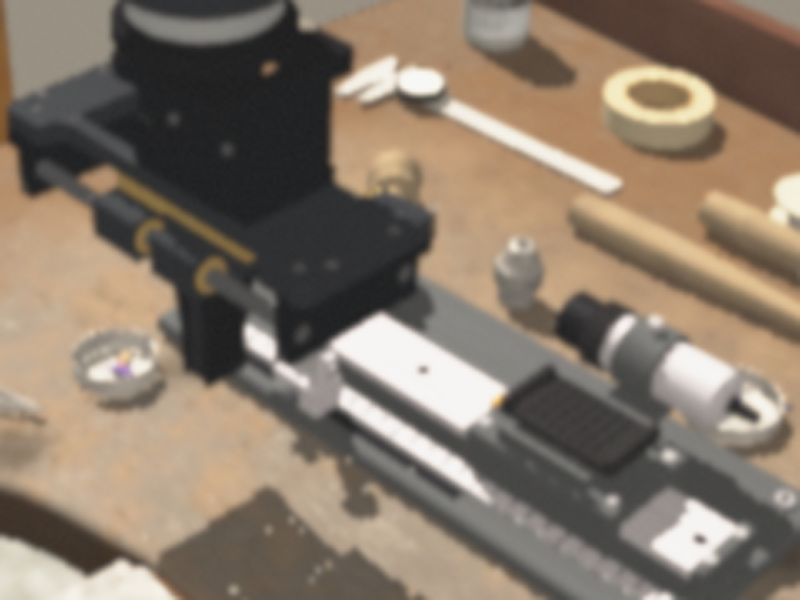

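The finger stands in front of the parked arm, clear of the lid. Now I push square to the rail.

>>> {"name": "jog_arm", "arguments": {"commands": [[0,0.014,0.001,0,0,0,0],[0,0.028,0.001,0,0,0,0],[0,0.042,0.001,0,0,0,0],[0,0.056,0.002,0,0,0,0],[0,0.07,0.004,0,0,0,0]]}}

```text
time: 2.75
position: [0.4788, 0.1311, 0.0657]
tool_rot: [-0.136, 3.136, 0.002]
ft_force: [-0.5, -0.5, 0.5]
grip_width: 0.003
grip_force: 0.0
```

>>> {"name": "jog_arm", "arguments": {"commands": [[0,0.012,0.001,0,0,0,0],[0,0.024,0.002,0,0,0,0],[0,0.036,0.003,0,0,0,0],[0,0.048,0.004,0,0,0,0],[0,0.06,0.005,0,0,0,0]]}}

```text
time: 3.17
position: [0.5073, 0.1332, 0.0643]
tool_rot: [0.137, -3.138, -0.0]
ft_force: [-0.4, 0.7, -0.3]
grip_width: 0.002
grip_force: 0.0
```

```bash
python3 - <<'E'
from h import *
np.set_printoptions(precision=4,suppress=True)
st=ctrl.get_state(); r=np.load('rail.npz'); O,x,y=r['O'],r['x'],r['y']
q=st['position'][:2]-O; print(st['position'],q@x,q@y,st['ft_force'])
a=snap('scene','3')['frame'][210:360,265:465,::-1]
cv2.imwrite('pics/f.png',cv2.resize(a,(800,600),interpolation=cv2.INTER_CUBIC))
E
```

```text
[0.5073 0.1332 0.0643] -0.028834030391099434 0.059030281891170946 [-0.3668  0.711  -0.3345]
```

View pics/f.png

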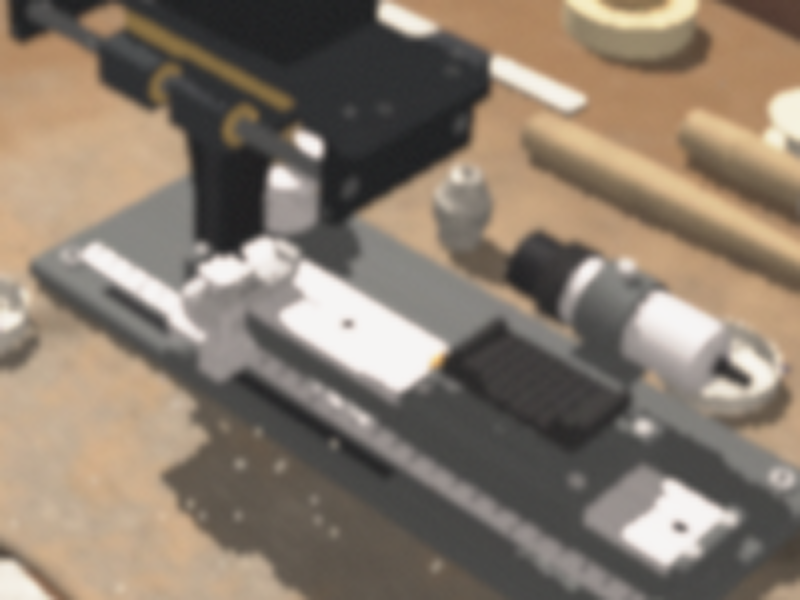

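The arm now lies across the rail. I lift and move over the pad.

>>> {"name": "jog_arm", "arguments": {"commands": [[0,0,0,0.04,0,0,0],[0,0,0,0.08,0,0,0],[0,0.02,-0.07,0.08,0,0,0],[0,0.04,-0.14,0.08,0,0,0],[0,0.06,-0.2,0.08,0,0,0]]}}

```text
time: 3.63
position: [0.5373, 0.0315, 0.105]
tool_rot: [-0.138, 3.137, -0.0]
ft_force: [0.5, -0.6, 0.3]
grip_width: 0.005
grip_force: 0.0
```

>>> {"name": "jog_arm", "arguments": {"commands": [[0,0.021,-0.056,0,0,0,0],[0,0.021,-0.056,0,0,0,0],[0,0.021,-0.056,0,0,0,0],[0,0.021,-0.056,0,0,0,0],[0,0.021,-0.056,0,0,0,0]]}}

```text
time: 4.05
position: [0.547, 0.0067, 0.1041]
tool_rot: [0.14, -3.138, -0.001]
ft_force: [-0.5, 0.0, 0.1]
grip_width: 0.006
grip_force: 0.0
```

```bash
python3 - <<'E'
from h import *
np.set_printoptions(precision=4,suppress=True)
st=ctrl.get_state(); r=np.load('rail.npz'); O,x,y=r['O'],r['x'],r['y']
q=st['position'][:2]-O; print(st['position'],q@x,q@y,st['ft_force'],st['tool_rot'])
a=snap('scene','4')['frame'][210:360,265:465,::-1]
cv2.imwrite('pics/g.png',cv2.resize(a,(800,600),interpolation=cv2.INTER_CUBIC))
E
```

```text
[0.547  0.0067 0.1041] -0.0009400799485754622 -0.07049855446816707 [-0.4632  0.0313  0.0737] [ 0.1396 -3.1379 -0.0013]
```

View pics/g.png

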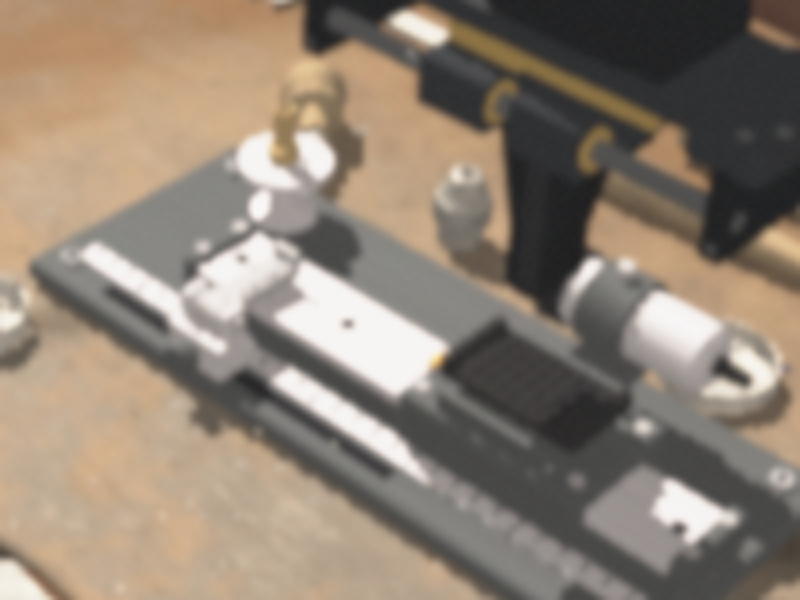

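The arm is down and the fingertip is above the pad. I descend gently.

>>> {"name": "jog_arm", "arguments": {"commands": [[0,0,0,-0.03,0,0,0],[0,0,0,-0.06,0,0,0],[0,0,0,-0.075,0,0,0],[0,0,0,-0.088,0,0,0],[0,0,0,-0.092,0,0,0]]}}

```text
time: 4.52
position: [0.5466, 0.0058, 0.0574]
tool_rot: [0.138, -3.137, -0.0]
ft_force: [-0.4, -0.5, -0.2]
grip_width: 0.007
grip_force: 0.0
```

>>> {"name": "jog_arm", "arguments": {"commands": [[0,0,0,-0.002,0,0,0],[0,0,0,-0.004,0,0,0],[0,0,0,-0.006,0,0,0],[0,0,0,-0.008,0,0,0],[0,0,0,-0.01,0,0,0]]}}

```text
time: 4.93
position: [0.5478, 0.0052, 0.0543]
tool_rot: [-0.136, 3.138, 0.001]
ft_force: [-2.6, 0.4, 9.3]
grip_width: 0.007
grip_force: 4.5
```

>>> {"name": "jog_arm", "arguments": {"commands": [[0,0,0,-0.002,0,0,0],[0,0,0,-0.004,0,0,0],[0,0,0,-0.006,0,0,0],[0,0,0,-0.007,0,0,0],[0,0,0,-0.008,0,0,0]]}}

```text
time: 5.35
position: [0.5478, 0.0051, 0.051]
tool_rot: [-0.136, 3.138, 0.001]
ft_force: [-3.3, -0.2, 10.3]
grip_width: 0.01
grip_force: 5.1
```

>>> {"name": "jog_arm", "arguments": {"commands": [[0,0,0,-0.002,0,0,0],[0,0,0,-0.003,0,0,0],[0,-0.001,0.01,-0.003,0,0,0],[0,-0.002,0.02,-0.003,0,0,0],[0,-0.003,0.03,-0.003,0,0,0]]}}

```text
time: 5.77
position: [0.5464, 0.0195, 0.0497]
tool_rot: [-0.135, 3.138, 0.0]
ft_force: [-3.6, -2.1, 10.8]
grip_width: 0.006
grip_force: 5.3
```

>>> {"name": "jog_arm", "arguments": {"commands": [[0,-0.001,0.01,0,0,0,0],[0,-0.002,0.02,0,0,0,0],[0,-0.003,0.03,0,0,0,0],[0,-0.004,0.04,0,0,0,0],[0,-0.0045,0.05,0,0,0,0]]}}

```text
time: 6.18
position: [0.5441, 0.0448, 0.0497]
tool_rot: [-0.136, 3.138, 0.001]
ft_force: [-3.8, -1.5, 10.4]
grip_width: 0.003
grip_force: 5.3
```

```bash
cat > look.py <<'E'
from h import *
import sys
np.set_printoptions(precision=4,suppress=True)
st=ctrl.get_state(); r=np.load('rail.npz'); O,x,y=r['O'],r['x'],r['y']
q=st['position'][:2]-O; F=st['ft_force']; print(st['time'],st['position'],'rail',q@x,q@y,'F rail',F[:2]@x,F[:2]@y,F[2])
for n in('scene','top'):
    d=snap(n,sys.argv[1]); im=cv2.cvtColor(d['frame'],cv2.COLOR_RGB2HSV)
    m=cv2.inRange(im,(12,140,120),(28,255,255)); k,_,s,ce=cv2.connectedComponentsWithStats(m)
    for i in range(1,k):
        if s[i,4]>3:
            w=onz(d,*ce[i],.035)[:2]-O
            if abs(w@x)<.02 and abs(w@y)<.16: print(n,ce[i],s[i,4],w@x,w@y)
E
sed 's/d=snap(n,sys.argv\[1\])/d=load(n,"0")/' look.py > l0.py; python3 l0.py; python3 look.py 5
```

```text
6.1833 [0.5441 0.0448 0.0497] rail -0.00033536384039075794 -0.0322923446773793 F rail -3.9525066687278647 -1.1899933846169786 10.386477445181793
top [397.5 237. ] 10 4.545689110664815e-05 -0.027663695046242918
6.1833 [0.5441 0.0448 0.0497] rail -0.00033536384039075794 -0.0322923446773793 F rail -3.9525066687278647 -1.1899933846169786 10.386477445181793
top [370.75   239.0833] 12 7.331319415924464e-05 0.014100670508846159
```

The carriage follows without slip, about 41 mm so far, with some 36 mm left.

>>> {"name": "jog_arm", "arguments": {"commands": [[0,-0.001,0.012,0,0,0,0],[0,-0.002,0.024,0,0,0,0],[0,-0.003,0.036,0,0,0,0],[0,-0.004,0.046,0,0,0,0],[0,-0.005,0.054,0,0,0,0]]}}

```text
time: 6.7
position: [0.5415, 0.0723, 0.0496]
tool_rot: [-0.136, 3.138, 0.001]
ft_force: [-4.6, -0.8, 10.5]
grip_width: 0.006
grip_force: 5.3
```

>>> {"name": "jog_arm", "arguments": {"commands": [[0,-0.0003,0.003,0,0,0,0],[0,-0.0006,0.006,0,0,0,0],[0,-0.0008,0.009,0,0,0,0],[0,-0.001,0.012,0,0,0,0],[0,-0.0013,0.014,0,0,0,0]]}}

```text
time: 7.12
position: [0.5408, 0.0791, 0.0496]
tool_rot: [-0.136, 3.138, 0.001]
ft_force: [-4.0, -1.5, 10.9]
grip_width: 0.008
grip_force: 5.3
```

```bash
python3 look.py 6
```

```text
7.1167 [0.5408 0.0791 0.0496] rail -0.0004165268912795369 0.0020896257793764613 F rail -4.110311236783335 -1.0787710483233701 10.893665243364183
top [349.5 241. ] 10 -0.0003103861438175633 0.04725546982459876
```

>>> {"name": "jog_arm", "arguments": {"commands": [[0,-0.0001,0.001,0,0,0,0],[0,-0.0002,0.002,0,0,0,0],[0,-0.0003,0.003,0,0,0,0],[0,-0.0004,0.004,0,0,0,0],[0,-0.0005,0.005,0,0,0,0]]}}

```text
time: 7.63
position: [0.5407, 0.0807, 0.0496]
tool_rot: [-0.136, 3.138, -0.0]
ft_force: [-3.0, -3.6, 11.0]
grip_width: 0.005
grip_force: 5.3
```

>>> {"name": "jog_arm", "arguments": {"commands": [[0,-0.0001,0.001,0,0,0,0],[0,-0.0002,0.002,0,0,0,0],[0,-0.0003,0.003,0,0,0,0],[0,-0.0003,0.003,0,0,0,0],[0,-0.0003,0.003,0,0,0,0]]}}

```text
time: 8.05
position: [0.5407, 0.0809, 0.0496]
tool_rot: [-0.134, 3.138, -0.003]
ft_force: [-3.3, -5.0, 10.9]
grip_width: 0.003
grip_force: 5.3
```

```bash
python3 look.py 7; python3 - <<'E'
from h import *
t=load('top','7')['frame'][190:310,275:435,::-1]; s=load('scene','7')['frame'][225:345,265:425,::-1]
cv2.imwrite('pics/k.png',np.vstack([cv2.resize(i,(400,300),interpolation=cv2.INTER_CUBIC) for i in(t,s)]))
E
```

```text
8.05 [0.5407 0.0809 0.0496] rail -0.0004189374873790484 0.003949724965458215 F rail -3.7687856566153486 -4.689478611610035 10.868938481167396
top [348.5556 241.    ] 9 -0.00019533768132507502 0.048716420577414966
```

View pics/k.png

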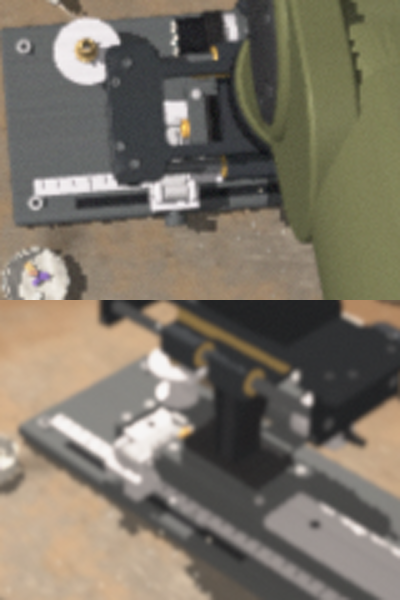

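The buffer touches the arm: the TCP has stopped and the side force rose to 5 N. I lift straight off.

>>> {"name": "jog_arm", "arguments": {"commands": [[0,0,0,0.006,0,0,0],[0,0,0,0.014,0,0,0],[0,0,0,0.03,0,0,0],[0,0,0,0.08,0,0,0],[0,0,0,0.16,0,0,0]]}}

```text
time: 8.57
position: [0.5369, 0.0829, 0.1254]
tool_rot: [0.137, -3.131, 0.003]
ft_force: [0.6, 0.2, 0.7]
grip_width: 0.009
grip_force: 0.0
```

>>> {"name": "jog_arm", "arguments": {"commands": [[0,-0.08,0,0,0,0,0],[0,-0.16,0,0.02,0,0,0],[0,-0.22,0,0.04,0,0,0],[0,-0.22,0,0.04,0,0,0],[0,-0.22,0,0.04,0,0,0]]}}

```text
time: 8.98
position: [0.4297, 0.0839, 0.1491]
tool_rot: [-0.139, 3.136, 0.004]
ft_force: [1.0, 0.7, -0.2]
grip_width: 0.001
grip_force: 0.0
```

```bash
python3 look.py 8; python3 - <<'E'
from h import *
t=load('top','8')['frame'][170:320,265:465,::-1]; s=load('scene','8')['frame'][225:375,245:445,::-1]
cv2.imwrite('pics/m.png',np.hstack([cv2.resize(i,(400,300),interpolation=cv2.INTER_CUBIC) for i in(t,s)]))
E
```

```text
8.9833 [0.4297 0.0839 0.1491] rail -0.11066082009945258 0.01710443960526582 F rail 1.0991579131201463 0.639776094680722 -0.2080258875566774
top [348.5556 241.1111] 9 -0.0003676246834950541 0.04873121971401574
```

View pics/m.png

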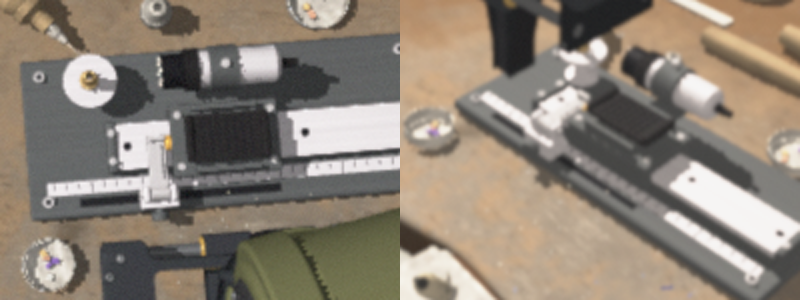

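The arm lies across the rail with the buffer against it, the pad is free, and the collet, chuck and lid are in place.

```bash
python3 -c "
from bench import ctrl
print(ctrl.close_job())"
```

```text
the job is handed in; nothing more can be done
None
```

The job is handed in: the stop arm lies across the rail, the carriage rests against it with the pad released, and the final picture shows the collet, drill chuck and lid in place; no verdict came back.

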